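# Refit the burr carrier on a coffee grinder head

### The arm

A 7-joint arm with a two-finger parallel gripper is mounted at the origin on the work surface. World frame = base frame: x ahead of the robot, y to its left, z up, the work surface at z = 0. Lengths are in m, angles in degrees, forces in N, time in s.
With the tool pointing down it reaches from about 0.425 to 0.875 m from the base axis. Payload 4.7 kg.
Tool frame: the origin (TCP) lies on the centre line of the jaws, within the pads' length; the fingertips stand 11 mm ahead of it and the grasp point (between the pads) lies 8 mm behind it (finger_overhang is the x of the fingertips in the tool frame, in m); x points along the fingers, z is the direction in which the jaws open and shut, and the axes are right-handed (so a half turn about x gives the same grasp; the last joint's range is limited). The gripper opens to 87 mm and grips with 3 to 60 N. Pads are 19 mm wide; open, the fingers measure 117 mm over their backs; the gripper's body (75 mm by 190 mm) begins 51 mm behind the grasp point.
Start: joints at [69.162, 18.392, -4.016, 83.108, 1.295, 78.541, -3.26], TCP at [0.24, -0.604, 0.195] pointing down, gripper open.
Joint ranges: [-163.93, 163.93], [-17.29, 119.83], [-79.2, 71.16], [3.27, 140.29], [-89.18, 269.18], [5.43, 117.66], [-154.24, 154.24]. Speed limits (degrees/s): [147.25, 147.25, 180, 180, 180, 180, 180].

### API

Orientations are given as [roll, pitch, yaw] about the fixed x, y, z axes, in that order (R = Rz(yaw) Ry(pitch) Rx(roll)).
In Python, from cell import get_obs, read_camera, sign_off, cut_out, finger_overhang gives the robot as it stands.
- The arm moves only by the tool servo_tool, never from a script. Its argument "rows" is one flat list of numbers, 5 for each row, row after row: the shift along the world's x, y, z in mm, then the turn about the world's z in degrees, then the closure, from 0 (fully open) to 1 (shut). A call has 1 to 10 rows; each row is the pose to reach, as a shift and turn from the pose commanded when the call began; what a row does not reach only later rows make up. A row lasts 1/12 s, in which the tool goes at most 41.7 mm and 7.16 degrees, less where a joint would pass 70% of its speed; a pose out of reach is approached as far as the arm can. A call with a gripper value outside its range is refused whole. The fingers move at their own pace and stop on an object; "force" is the grip in N (left out, the last holds). Time passes only in rows, so rows that repeat a pose let the fingers close. It gives the time, the measured TCP pose, the force and the opening at its end, in the units of the state.
- get_obs(): the state, without advancing time (a new reading comes with each control period).
- read_camera(name): name is "scene" or "top"; returns a dict with "frame" (480x640x3 uint8, blue, green, red), "range_z" (480x640 float32, m along the optical axis (not along the pixel's ray), 0 where there is no reading), "intrinsics" (3x3 intrinsics, pixels), "cam_to_world" (4x4, takes a point from camera to world coordinates). Camera axes: x right, y down, z forward; pixel columns grow to the right and rows downward; lengths in m; the calibration is good to about 2 mm. A picture is of the moment at which its call begins.
- sign_off(): hands the job in, once; it reports no verdict.
Trained networks look in a picture, given as the dict that the camera call returned (one of the last four; its "shot" number tells which), for a name from the list of things; names that differ only in an ending like _2 or _b are one class to them, and where a whole thing is asked for, a point or a joint stands for the part that bears it (a point fixed in the world has none). Each returns a list of dicts, best first, with "score" (0 to 1); they miss things now and then, are a little off and sometimes report something else, mostly with a low value. They report only what shows in the picture. A call takes as long as a camera call. They do not tell look-alikes from the thing itself.
- cut_out(name, picture): "pixels" (480x640 bool, what is visible of it) and "extent" ([centre column, centre row, width, height] in pixels, round what is visible of it).
The state is a dict: "time_s": time; "qpos": joint angles; "joint_velocities": joint speeds; "effort": joint torques, N m; "tool_pos": TCP position; "tool_rot": TCP orientation; "force": force on the tool from outside, world axes, zero at the start; "wrist_torque": the same for the moment, N m; "grip_width": finger opening in m.
Only numpy, scipy, OpenCV 4.12 (cv2) and the standard library are available. Lean on these libraries where they do the work, as an engineer would, in place of code of your own. Each camera call takes 0.05 s, during which the arm holds its last target.

### The job

Put the aluminium burr carrier (the round flange with the square hub) back on the grinder head: lower it over the central shaft, feel for the locating pin by turning it, and let it go fully home, flat on the collar, without forcing it. Then swing the catch fully round over the carrier's rim to lock it, and let go, leaving the other things on the counter where they are.

Things in the scene. Friction and masses are not known exactly. Their poses are not given: they have to be found in the camera images.
- carrier_mid (a point): the burr carrier, loose, 0.2 to 0.42 kg: a round aluminium flange 100 mm across, 10 mm thick, with a square hub 26 x 26 mm, 36 mm tall, on its middle; a 14 mm bore goes down through both. The hub's four flats face 45, 135, 225 and 315 degrees from +x. This point is on the bore's axis, 23 mm above the underside; z up. It starts flat on the counter, in one of three places shared with tamper and dosing ring
- carrier_hole (a point): the pin hole of the carrier, 9.5 mm in diameter, right through the flange; the point is its mouth in the flange's top face (10 mm above the underside), 27 mm from the bore's axis along the carrier's +x (a corner of the hub points at it)
- grinder: the grinder head, fixed: a grey casting 150 x 150 x 55 mm with a round chamber and on it a dark knurled collar, 92 mm across. Steel shaft in the middle, locating pin on the collar, catch beside it. The carrier must not be pressed or wedged against it with more than 60 N. Origin under the shaft's axis at counter level; z up
- seat (a point): the middle of the collar's flat top, the carrier's seat, on the shaft's axis, 90 mm above the counter; axes as the head's. The carrier is home when its underside lies here. The locating pin stands on the collar, 7 mm in diameter, 14 mm tall, 27 mm from the shaft's axis, at a bearing that is not measured: anywhere from -0.6 to +0.6 rad about z from the head's +x. The collar is too stiff to turn by hand
- shaft_tip (a point): the tip of the upright shaft, 44 mm above the seat; the shaft is 12 mm in diameter, chamfered over the last 4 mm. Unless hole and pin agree within about 3 degrees, a carrier lowered on the shaft stops on the pin's top, 14 mm above its seat; once they agree it can go down
- catch (a joint): the catch, a flat steel lever turning level about an upright post beside the collar: angle in rad, 0 to 0.4 at the start (swung clear), grows clockwise seen from above, stop at 2.1; at 2.07 its nose points at the shaft, 1.5 mm above the flange of a carrier that is home. A carrier not home is in its way. It stays where it is left; turning it takes about 2 N at its knob
- catch_knob (a point): the upright round grey knob on the tail of the catch, 12 mm in diameter, 32 mm tall; this point is on its axis, 18 mm above its foot and 14 mm below its top (foot 101.5 mm above the counter). It goes round the catch's pivot at 36 mm radius, clockwise seen from above, on the side away from the shaft
- catch_pivot (a point): the pivot of the catch, at the lever's underside, 101.5 mm above the counter; 68 mm from the shaft's axis along the head's +y
- tamper: bystander: steel tamper, foot 58 mm across, 82 mm tall, standing; origin at the middle of its underside
- dosing_mid (a point): bystander: plain aluminium dosing ring, 68 mm outside, 56 mm inside, 26 mm tall; the point is at its centre
- tin: bystander: dark coffee tin, 100 mm across, 140 mm tall; origin at the middle of its underside
- jar: bystander: glass jar, 84 mm across, 130 mm tall; origin at the middle of its underside
- mug: bystander: white mug, 80 mm across, 90 mm tall; origin at the middle of its underside
- brush: bystander: cleaning brush, 170 mm long, lying on the counter
Not all that is in view belongs to the job. What is meant by the grinder is not yellow, and is the smaller of those in its own colour.

How it is judged (in metres and radians):
On the way, in this order (a step that is already met when the one before it is completed fails the run):
1. the carrier is on the shaft, upright, at or above the pin's top (horizontal distance between carrier_mid and seat below 0.004 m and z of carrier_mid in the frame of seat below 0.06 m and angle between carrier_mid's own z axis and vertical below 0.1 rad), for 0.1 s.
2. the carrier is home on its seat, over shaft and pin (horizontal distance between carrier_mid and seat below 0.003 m and z of carrier_mid in the frame of seat below 0.0255 m and angle between carrier_mid's own z axis and vertical below 0.04 rad), for 0.2 s.
3. the catch is round over the rim (value of joint catch above 1.8 rad), for 0.2 s.
At the end, for the whole second after the job is handed in: the carrier lies on the collar over shaft and pin (underside within 2.5 mm of the seat, within 3 mm of the shaft's axis, within 0.04 rad of level) and the catch is over its rim (angle above 1.8 rad) (all of step 2 and value of joint catch above 1.8 rad); the robot touches nothing.
It fails at once if the carrier is forced: more than 60 N between it and the grinder head (contact force between carrier and grinder above 60 N).
It fails at once if a bystander is moved by more than 20 mm (distance of any of tamper, dosing_mid, tin, jar, mug, brush from where it was at the start of the episode above 0.02 m).
It also fails if it takes over 72 s, if anything falls off the work surface, if the arm or the gripper's body presses on something with over 40 N, if the wrist force passes 120 N, or if a joint passes its speed limit or range.

## Working session

There is one attempt and no reset: what is moved stays moved. The work goes in short steps, Python scripts to look and compute and a tool call to move; the robot and the scene stay as the last step left them, time stands still between calls to the robot, and variables do not carry over. Pictures are saved under pics/ and viewed, and the job is handed in when it is done.

Besides the shell and the picture viewer there is one more tool, called after ">>>" by a JSON object that holds its "name" and its "arguments", one argument or row to a line. servo_tool: Moves the arm, as the interface text tells. Its arguments: {"type":"object","properties":{"rows":{"type":"array"},"force":{"type":"number"}},"required":["rows"]}

```bash
ls; mkdir -p pics; python3 - <<'E'
from cell import *
import cv2,numpy as np
print(get_obs())
for n in ("scene","top"):
    p=read_camera(n); cv2.imwrite(f"pics/{n}1.png",p["frame"]); np.savez(f"{n}1.npz",**{k:p[k] for k in("frame","range_z","intrinsics","cam_to_world")})
    print(n,p["cam_to_world"],p["intrinsics"])
    for k in ("carrier_mid","carrier_hole","grinder","catch","catch_knob","tamper","dosing_mid","tin","jar","mug","brush"):
        try:
            for d in cut_out(k,p)[:4]: print(n,k,round(d["score"],2),[round(float(x)) for x in d["extent"]])
        except Exception as e: print(k,e)
E
```

```text
pics
{'time_s': 0.0, 'qpos': array([69.16163385, 18.43867951, -4.01780969, 83.17417323,  1.29411534,
       78.54221314, -3.26078324]), 'joint_velocities': array([ 0.030373  , -0.00393181, -0.12307656, -0.06325135,  0.03737923,
       -0.05759405, -0.05354223]), 'effort': array([-6.21760573e-04, -4.91283453e+01, -4.04180093e-01, -3.12522554e+01,
       -6.37133187e-02,  4.36752336e-02,  1.65656352e-04]), 'tool_pos': array([ 0.23952172, -0.60360202,  0.19407258]), 'tool_rot': array([-177.79638848,   89.89005844,  113.85291327]), 'force': array([ 0.50921555, -0.75285206,  0.02563145]), 'wrist_torque': array([-0.02929523, -0.01982273, -0.03540663]), 'grip_width': 0.08695501296643623}
scene [[-0.84689688  0.41091118 -0.33751692  0.9182661 ]
 [ 0.53151538  0.63499741 -0.56059762  0.59834661]
 [-0.01603346 -0.65416381 -0.75618294  1.04542242]
 [ 0.          0.          0.          1.        ]] [[601.8543835    0.         324.05070361]
 [  0.         601.8543835  233.80536293]
 [  0.           0.           1.        ]]
scene carrier_mid 0.71 [386, 308, 47, 41]
scene carrier_hole 0.63 [383, 
[... 934 characters left out ...]
      ]]
top carrier_mid 0.71 [255, 260, 38, 39]
top carrier_hole 0.65 [255, 259, 40, 41]
top grinder 0.84 [181, 323, 95, 86]
top grinder 0.71 [353, 216, 77, 78]
top grinder 0.68 [409, 364, 121, 126]
top catch 0.78 [375, 382, 42, 42]
top catch 0.62 [148, 339, 32, 21]
top catch 0.56 [331, 224, 28, 20]
top catch_knob 0.87 [374, 382, 41, 42]
top catch_knob 0.71 [146, 340, 30, 24]
top catch_knob 0.58 [332, 226, 22, 18]
top catch_knob 0.38 [353, 217, 79, 80]
top tamper 0.56 [221, 199, 24, 24]
top dosing_mid 0.85 [178, 251, 28, 27]
top dosing_mid 0.52 [352, 215, 80, 79]
top tin 0.87 [273, 133, 42, 59]
top jar 0.94 [169, 153, 47, 48]
top mug 0.94 [456, 192, 53, 46]
top brush 0.92 [464, 278, 20, 66]
```

View pics/scene1.png

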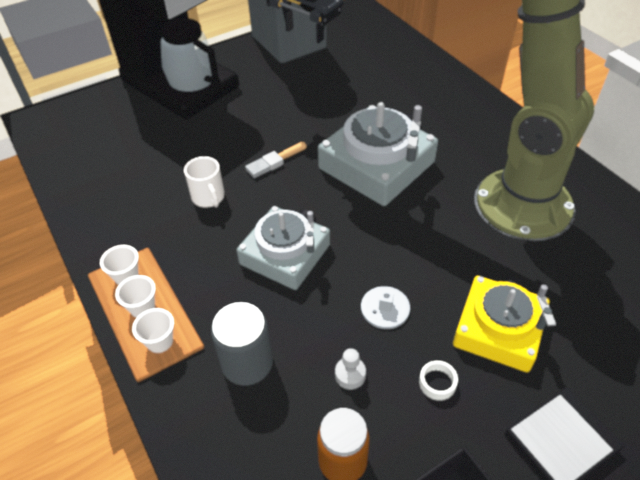

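View pics/top1.png

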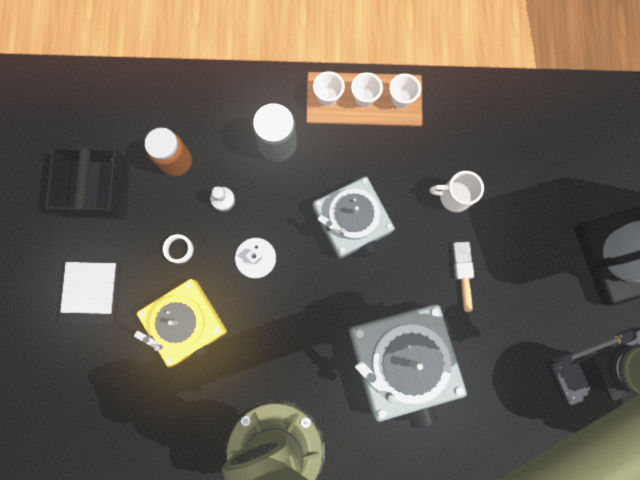

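The top view shows the small grey grinder (the target) at about (353,216), the carrier at (255,258), and the yellow and large grey decoys. Next I'll measure them in zoomed crops.

```bash
cat > h.py <<'E'
import numpy as np,cv2
def load(n): return dict(np.load(n+".npz"))
def cloud(p):
    K=p["intrinsics"];z=p["range_z"];v,u=np.mgrid[:480,:640]
    P=np.stack([(u-K[0,2])/K[0,0]*z,(v-K[1,2])/K[1,1]*z,z],-1)
    T=p["cam_to_world"];return P@T[:3,:3].T+T[:3,3]
def proj(p,X):
    T=p["cam_to_world"];c=(np.asarray(X)-T[:3,3])@T[:3,:3];K=p["intrinsics"]
    return c[...,:2]/c[...,2:]*K[0,0]+K[:2,2]
def atz(p,uv,z):
    K=p["intrinsics"];T=p["cam_to_world"];uv=np.atleast_2d(uv)
    d=np.c_[(uv-K[:2,2])/K[0,0],np.ones(len(uv))]@T[:3,:3].T
    s=(z-T[2,3])/d[:,2];return T[:3,3]+d*s[:,None]
def crop(p,c,r,f,name):
    u,v=c;im=p["frame"][max(0,v-r):v+r,max(0,u-r):u+r];cv2.imwrite(name,cv2.resize(im,None,fx=f,fy=f,interpolation=cv2.INTER_CUBIC))
E
python3 - <<'E'
from h import *
t=load("top1");s=load("scene1")
ims=[]
for p,c in((t,(353,216)),(t,(255,258)),(s,(285,240)),(s,(386,308))):
    u,v=c;ims.append(cv2.resize(p["frame"][v-45:v+45,u-45:u+45],(390,390),interpolation=cv2.INTER_CUBIC)[:300] if 0 else cv2.resize(p["frame"][v-45:v+45,u-45:u+45],(300,300),interpolation=cv2.INTER_CUBIC))
cv2.imwrite("pics/z1.png",np.vstack([np.hstack(ims[:2]),np.hstack(ims[2:])]))
for n,p in(("t",t),("s",s)):
    C=cloud(p)
    for nm,c in ((("g",(353,216)),("c",(255,258))) if n=="t" else (("g",(285,240)),("c",(386,308)))):
        u,v=c;X=C[v-50:v+50,u-50:u+50].reshape(-1,3)
        for lo,hi in((.004,.02),(.03,.05),(.05,.06),(.08,.095),(.1,.15)):
            m=(X[:,2]>lo)&(X[:,2]<hi)
            if m.sum()>5:
                Y=X[m];print(n,nm,lo,hi,m.sum(),np.median(Y,0).round(4),((Y.min(0)+Y.max(0))/2).round(4),(Y.max(0)-Y.min(0)).round(3))
E
```

```text
t g 0.004 0.02 194 [ 0.5377 -0.1219  0.0051] [ 0.5713 -0.1705  0.0119] [0.259 0.25  0.016]
t g 0.03 0.05 352 [ 0.4892 -0.1963  0.0468] [ 0.5574 -0.1676  0.0401] [0.193 0.193 0.02 ]
t g 0.05 0.06 1489 [ 0.5439 -0.1718  0.0541] [ 0.5594 -0.1682  0.055 ] [0.196 0.195 0.01 ]
t g 0.08 0.095 1641 [ 0.5583 -0.168   0.0879] [ 0.5594 -0.1641  0.0874] [0.118 0.127 0.015]
t g 0.1 0.15 236 [ 0.5274 -0.1199  0.1083] [ 0.5456 -0.1277  0.1187] [0.087 0.092 0.037]
t c 0.004 0.02 1461 [0.4557 0.07   0.0086] [0.4577 0.0715 0.012 ] [0.252 0.25  0.016]
t c 0.03 0.05 126 [0.4538 0.0707 0.0446] [0.4021 0.1158 0.0397] [0.143 0.129 0.019]
t c 0.05 0.06 15 [0.3346 0.1728 0.0532] [0.3359 0.1709 0.055 ] [0.012 0.009 0.009]
s g 0.004 0.02 688 [ 0.5646 -0.1433  0.0068] [ 0.5257 -0.2189  0.012 ] [0.334 0.362 0.016]
s g 0.03 0.05 589 [ 0.5922 -0.1214  0.0407] [ 0.5571 -0.1518  0.04  ] [0.197 0.161 0.02 ]
s g 0.05 0.06 1355 [ 0.5874 -0.1377  0.0552] [ 0.5561 -0.169   0.055 ] [0.196 0.193 0.01 ]
s g 0.08 0.095 1648 [ 0.5633 -0.1648  0.0888] [ 0.5566 -0.1688  0.0875] [0.12  0.127 0.015]
s g 0.1 0.15 313 [ 0.5272 -0.1365  0.1104] [ 0.5428 -0.1314  0.1183] [0.087 0.089 0.036]
s c 0.004 0.02 1624 [0.4606 0.0721 0.0094] [0.4439 0.0542 0.0119] [0.309 0.295 0.016]
s c 0.03 0.05 194 [0.4554 0.0666 0.0446] [0.4537 0.0659 0.0401] [0.039 0.037 0.02 ]
s c 0.08 0.095 52 [0.5994 0.1536 0.0811] [0.599  0.1525 0.0821] [0.02  0.022 0.004]
```

View pics/z1.png

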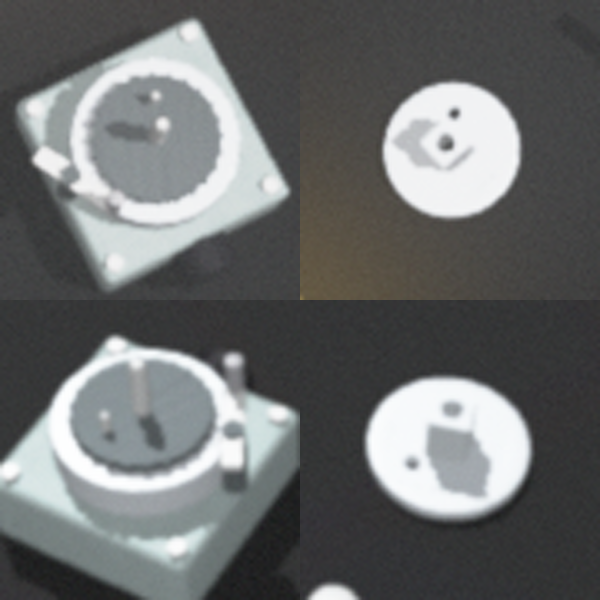

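The pin is visible in both views (top about (354,199), scene about (271,229)), as are the shaft, knob and carrier hole. Next I'll fit them accurately.

```bash
python3 - <<'E'
from h import *
t=load("top1");s=load("scene1")
def Z(c,q): return np.array([c[0]-45+(q[0]+.5)/3.3333-.5,c[1]-45+(q[1]+.5)/3.3333-.5])
tg,tc,sg,sc=(353,216),(255,258),(285,240),(386,308)
pts={"shafttip":(.134,Z(tg,(162,124)),Z(sg,(138,363-300))),
"pintop":(.104,Z(tg,(155,95)),Z(sg,(104,415-300))),
"hole":(.010,Z(tc,(154,113)),Z(sc,(412,463-300)-np.array([300,0]))),
"bore":(.046,Z(tc,(146,143)),Z(sc,(452-300,408-300))),
"knobtop":(.1335,Z(tg,(50,160)),Z(sg,(235,358-300)))}
pts["hole"]=(.010,Z(tc,(454-300,113)),Z(sc,(112,163)));pts["bore"]=(.046,Z(tc,(446-300,143)),Z(sc,(152,109)))
for k,(z,a,b) in pts.items(): print(k,atz(t,a,z).round(4)[0],atz(s,b,z).round(4)[0])
# flange outline fits
for nm,p,c in(("t",t,tc),("s",s,sc)):
    g=cv2.cvtColor(p["frame"],cv2.COLOR_BGR2GRAY);u,v=c
    m=np.zeros_like(g);m[v-35:v+35,u-35:u+35]=(g[v-35:v+35,u-35:u+35]>110)*255
    cs,_=cv2.findContours(m,cv2.RETR_EXTERNAL,cv2.CHAIN_APPROX_NONE);k=max(cs,key=cv2.contourArea)[:,0,:].astype(float)
    W=atz(p,k,.008)[:,:2]; (cx,cy),r=cv2.minEnclosingCircle(W.astype(np.float32)); print("flange",nm,cx,cy,r)
    A=np.c_[2*W,np.ones(len(W))];x=np.linalg.lstsq(A,(W**2).sum(1),rcond=None)[0];print(x[:2],np.sqrt(x[2]+x[0]**2+x[1]**2))
# high cloud near catch
for nm,p in(("t",t),("s",s)):
    C=cloud(p).reshape(-1,3);m=(np.hypot(C[:,0]-.557,C[:,1]+.167)<.14)&(C[:,2]>.098)
    X=C[m]; 
    for lo,hi in((.098,.103),(.103,.112),(.112,.125),(.125,.14)):
        Y=X[(X[:,2]>=lo)&(X[:,2]<hi)]
        print(nm,lo,len(Y)); print((Y[::max(1,len(Y)//10)]*1000).round().tolist())
# casting square: top face
for nm,p in(("t",t),("s",s)):
    C=cloud(p).reshape(-1,3);m=(np.hypot(C[:,0]-.557,C[:,1]+.167)<.14)&(abs(C[:,2]-.055)<.004)
    r=cv2.minAreaRect(C[m][:,:2].astype(np.float32));print(nm,r)
E
```

```text
shafttip [ 0.558  -0.1694  0.134 ] [ 0.5566 -0.1725  0.134 ]
pintop [ 0.5855 -0.1667  0.104 ] [ 0.5845 -0.1708  0.104 ]
hole [0.4823 0.0675 0.01  ] [0.4816 0.0644 0.01  ]
bore [0.4551 0.0679 0.046 ] [0.4541 0.0643 0.046 ]
knobtop [ 0.5313 -0.0944  0.1335] [ 0.5037 -0.1438  0.1335]
flange t 0.45533907413482666 0.06826723366975784 0.05194360017776489
[0.45540795 0.06835099] 0.05053921808373864
flange s 0.4549725353717804 0.06443596631288528 0.05318082123994827
[0.45470585 0.06449903] 0.05139115530357306
t 0.098 15
[[589.0, -167.0, 101.0], [587.0, -169.0, 100.0], [560.0, -162.0, 103.0], [558.0, -162.0, 99.0], [554.0, -167.0, 99.0], [534.0, -91.0, 103.0], [532.0, -89.0, 102.0], [528.0, -100.0, 103.0], [528.0, -117.0, 103.0], [523.0, -103.0, 101.0], [524.0, -117.0, 102.0], [521.0, -103.0, 100.0], [521.0, -105.0, 101.0], [514.0, -117.0, 103.0], [505.0, -131.0, 102.0]]
t 0.103 158
[[588.0, -164.0, 106.0], [543.0, -91.0, 108.0], [538.0, -91.0, 108.0], [536.0, -105.0, 106.0], [531.0, -100.0, 108.0], [529.0, -116.0, 108.0], [525.0, -116.0, 108.0], [520.0, -110.0, 107.0], [518.0, -121.0, 105.0]
[... 1437 characters left out ...]
39.0, 118.0], [511.0, -142.0, 118.0], [562.0, -174.0, 116.0], [510.0, -144.0, 112.0], [562.0, -171.0, 115.0], [508.0, -139.0, 113.0], [511.0, -138.0, 112.0], [520.0, -107.0, 113.0], [537.0, -87.0, 113.0]]
s 0.125 61
[[504.0, -148.0, 133.0], [507.0, -143.0, 136.0], [555.0, -171.0, 136.0], [501.0, -142.0, 131.0], [551.0, -171.0, 131.0], [499.0, -140.0, 128.0], [552.0, -169.0, 130.0], [501.0, -137.0, 129.0], [553.0, -168.0, 128.0], [557.0, -169.0, 127.0], [561.0, -167.0, 125.0]]
t ((0.5485641956329346, -0.17312033474445343), (0.1735246181488037, 0.14871923625469208), 28.390090942382812)
s ((0.5459929704666138, -0.17704878747463226), (0.17597059905529022, 0.15096719563007355), 28.06464958190918)
```

```bash
python3 - <<'E'
from h import *
from scipy.spatial.transform import Rotation as R
from cell import get_obs
o=get_obs();M=R.from_euler("xyz",o["tool_rot"],degrees=True).as_matrix();print(M.round(3),np.degrees(np.arctan2(M[1,2],M[0,2])))
t=load("top1");C=cloud(t)
for k,(u,v) in dict(tamperhead=(219,193),tamperfoot=(223,201),dosing=(178,249),tin=(273,122),jar=(161,143),mug=(464,190)).items():
    print(k,np.median(C[v-3:v+4,u-3:u+4].reshape(-1,3),0).round(3))
E
```

```text
[[-0.     0.929  0.369]
 [-0.     0.369 -0.929]
 [-1.    -0.     0.   ]] -68.35381221111805
tamperhead [0.598 0.152 0.08 ]
tamperfoot [0.589 0.15  0.029]
dosing [0.472 0.262 0.001]
tin [0.754 0.025 0.139]
jar [0.7   0.281 0.131]
mug [ 0.642 -0.453  0.003]
```

>>> {"name": "servo_tool", "arguments": {
  "rows": [20,20,30,6,0,45,50,55,12,0,75,80,70,18,0,100,110,80,23,0,125,140,90,23,0,150,170,90,23,0,175,200,90,23,0,200,232,90,23,0,220,265,90,23,0,235,300,90,23,0]
}}

```text
time_s: 2.03
tool_pos: [0.4763, -0.3022, 0.2851]
tool_rot: [40.1, 90.0, -5.2]
force: [1.7, 0.4, -0.9]
grip_width: 0.0871
```

>>> {"name": "servo_tool", "arguments": {
  "rows": [0,40,0,0,0,0,80,0,0,0,0,120,0,0,0,0,160,0,0,0,-5,200,-20,0,0,-10,240,-40,0,0,-15,280,-60,0,0,-18,320,-80,0,0,-20,350,-100,0,0,-20,370,-120,0,0]
}}

```text
time_s: 2.87
tool_pos: [0.4545, 0.0692, 0.1653]
tool_rot: [34.2, 89.8, -11.0]
force: [0.8, -0.1, 0.8]
grip_width: 0.0872
```

>>> {"name": "servo_tool", "arguments": {
  "rows": [0,0,-40,0,0,0,0,-80,0,0,0,0,-115,0,0,0,0,-138,0,0,0,0,-138,0,0.3,0,0,-138,0,0.6,0,0,-138,0,1,0,0,-138,0,1,0,0,-138,0,1,0,0,-138,0,1],
  "force": 25
}}

```text
time_s: 3.7
tool_pos: [0.456, 0.0657, 0.0286]
tool_rot: [33.7, 89.8, -11.7]
force: [1.0, 0.3, 0.3]
grip_width: 0.0546
```

```bash
python3 - <<'E'
from cell import *
from h import *
o=get_obs();print(o["time_s"],o["tool_pos"],o["tool_rot"],o["force"],o["grip_width"])
ims=[]
for n,c in(("top",(255,258)),("scene",(386,300))):
    p=read_camera(n);u,v=c;ims.append(cv2.resize(p["frame"][v-60:v+60,u-60:u+60],(390,390)))
cv2.imwrite("pics/grasp.png",np.hstack(ims))
E
```

```text
3.7 [0.45600814 0.06572266 0.02856886] [ 33.65563882  89.83511159 -11.71555903] [0.97253962 0.33128841 0.3202174 ] 0.054607345666180626
```

View pics/grasp.png

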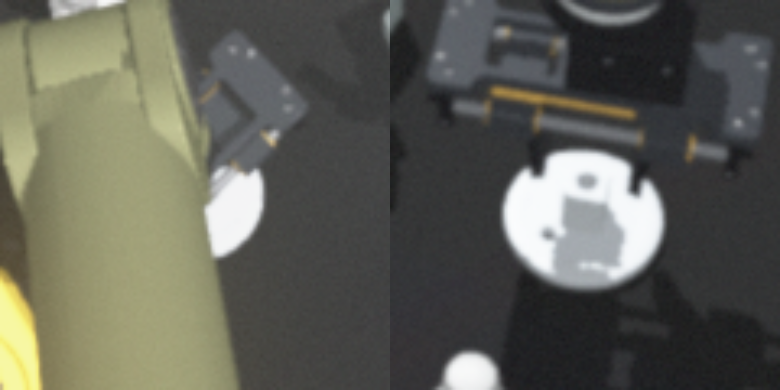

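The scene view shows the fingers straddling the hub evenly, with the bore near (587,180) in the crop. I'll keep closing.

>>> {"name": "servo_tool", "arguments": {
  "rows": [0,0,0,0,1,0,0,0,0,1,0,0,0,0,1,0,0,0,0,1,0,0,0,0,1,0,0,0,0,1,0,0,0,0,1,0,0,0,0,1],
  "force": 25
}}

```text
time_s: 4.47
tool_pos: [0.4547, 0.0658, 0.0272]
tool_rot: [-113.8, 90.0, -159.2]
force: [-0.1, 0.7, 0.1]
grip_width: 0.0017
```

```bash
python3 - <<'E'
from cell import *
from h import *
ims=[]
for n,c in(("top",(255,258)),("scene",(386,300))):
    p=read_camera(n);u,v=c;ims.append(cv2.resize(p["frame"][v-60:v+60,u-60:u+60],(390,390),interpolation=cv2.INTER_CUBIC))
cv2.imwrite("pics/grasp2.png",np.hstack(ims))
E
```

```text
(no output)
```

View pics/grasp2.png

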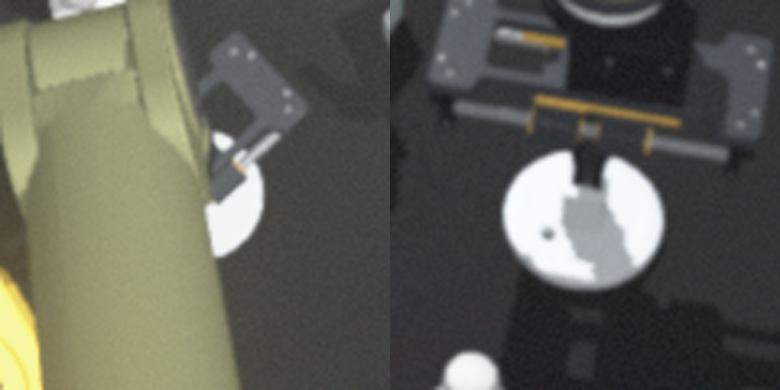

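```bash
python3 - <<'E'
from cell import *
from h import *
print(finger_overhang)
o=get_obs();print(o)
p=read_camera("scene");C=cloud(p)
# crop->pix : u=386-60+x/3.25
for x,y in((585-390,150),(590-390,165),(590-390,175),(590-390,183),(590-390,190),(587-390,200),(585-390,215)):
    u=int(round(326+x/3.25));v=int(round(240+y/3.25));print((u,v),C[v,u].round(4),p["frame"][v,u])
print(proj(p,o["tool_pos"]),proj(p,o["tool_pos"]-[0,0,.011]))
X=C[250:330,340:430].reshape(-1,3)
m=(X[:,2]>.04)&(X[:,2]<.05);print(m.sum(),X[m].mean(0),X[m].min(0),X[m].max(0))
u,v=386,300;cv2.imwrite("pics/zz.png",cv2.resize(p["frame"][v-40:v+40,u-40:u+40],(600,600),interpolation=cv2.INTER_CUBIC))
E
```

```text
0.011
{'time_s': 4.5667, 'qpos': array([ 29.01936644,   7.47586557, -42.22320904, 118.90087603,
         6.0786992 ,  55.70105058, -61.74774721]), 'joint_velocities': array([-0.06932694, -0.08000544,  0.00358457,  0.07646377, -0.0176209 ,
        0.07136677,  0.03457197]), 'effort': array([-8.40222219e-05, -2.65515268e+01, -2.35684097e+00, -2.62904280e+01,
       -4.56721138e-02, -4.80764941e-02,  1.24291796e-05]), 'tool_pos': array([0.45474442, 0.0658152 , 0.02715732]), 'tool_rot': array([ -65.19688678,   89.99692041, -110.5497409 ]), 'force': array([ 0.64386999,  0.1668881 , -0.7531562 ]), 'wrist_torque': array([-0.03843624, -0.02706198, -0.04707203]), 'grip_width': 0.0005009545492910244}
(386, 286) [0.4617 0.0693 0.0895] [46 45 45]
(388, 291) [0.458  0.0725 0.0737] [48 44 43]
(388, 294) [0.4582 0.0737 0.0651] [47 43 45]
(388, 296) [0.4588 0.075  0.0603] [52 49 48]
(388, 298) [0.4563 0.0729 0.0489] [135 131 127]
(387, 302) [0.4606 0.0761 0.0422] [166 162 157]
(386, 306) [0.4623 0.0764 0.0296] [165 160 155]
[385.87471719 301.35673993] [385.54381093 304.41272559]
87 [0.45668503 0.06948982 0.0452326 ] [0.43619807 0.04887689 0.04040664] [0.46919909 0.08200734 0.04997304]
```

View pics/zz.png

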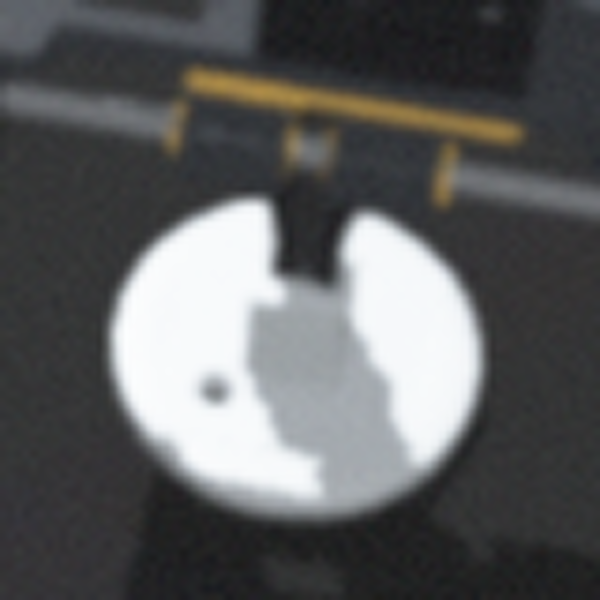

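The fingers closed without touching the hub: their tips show about z 0.05, just above the hub top, while the TCP reading implies 0.016. I'll open, lift clear and measure the real fingertip height.

>>> {"name": "servo_tool", "arguments": {
  "rows": [0,0,0,0,0.4,0,0,40,0,0.4,0,0,70,0,0.4,0,0,70,0,0.4,0,0,70,0,0.4,0,0,70,0,0.4]
}}

```text
time_s: 5.12
tool_pos: [0.4544, 0.0656, 0.0968]
tool_rot: [-83.5, 90.0, -128.9]
force: [0.1, -0.4, 0.2]
grip_width: 0.0327
```

```bash
python3 - <<'E'
from cell import *
from h import *
o=get_obs();print(o["tool_pos"],o["grip_width"])
p=read_camera("scene");C=cloud(p)
t=o["tool_pos"]
X=C.reshape(-1,3);m=(np.hypot(X[:,0]-t[0],X[:,1]-t[1])<.11)&(X[:,2]>.055)&(X[:,2]<.3)
Y=X[m]-t; th=-np.pi/4;cl=np.array([np.cos(th),np.sin(th)]);a=Y[:,:2]@cl;b=Y[:,:2]@[-cl[1],cl[0]]
for lo in np.arange(-.06,.12,.008):
    k=(Y[:,2]>=lo)&(Y[:,2]<lo+.008)
    if k.sum(): print(round(lo,3),k.sum(),np.percentile(a[k],[0,10,50,90,100]).round(3),np.percentile(b[k],[0,50,100]).round(3))
u,v=386,270;cv2.imwrite("pics/lift.png",cv2.resize(p["frame"][v-70:v+70,u-70:u+70],(600,600),interpolation=cv2.INTER_CUBIC))
print("tip exp px",proj(p,t-[0,0,.011]))
E
```

```text
[0.4543519  0.06557634 0.09683269] 0.032703270086889315
0.02 5 [-0.024 -0.023 -0.018  0.02   0.022] [-0.012  0.008  0.009]
0.028 25 [-0.026 -0.024  0.016  0.021  0.024] [-0.011  0.008  0.01 ]
0.036 33 [-0.025 -0.023  0.016  0.024  0.025] [-0.009  0.008  0.011]
0.044 24 [-0.024 -0.023  0.016  0.023  0.025] [-0.005  0.009  0.012]
0.052 32 [-0.027 -0.026 -0.001  0.022  0.025] [-0.005  0.008  0.012]
0.06 36 [-0.029 -0.025  0.016  0.025  0.027] [0.002 0.009 0.012]
0.068 22 [-0.029 -0.021  0.018  0.023  0.027] [-0.012  0.009  0.013]
0.076 16 [-0.018 -0.018  0.018  0.02   0.021] [-0.011 -0.006  0.01 ]
0.084 1 [0.021 0.021 0.021 0.021 0.021] [0.003 0.003 0.003]
0.092 5 [-0.082 -0.041  0.038  0.081  0.082] [0.006 0.033 0.034]
0.1 99 [-0.087 -0.08   0.021  0.08   0.085] [-0.029  0.035  0.04 ]
0.108 365 [-0.087 -0.069  0.006  0.066  0.085] [-0.037  0.031  0.04 ]
0.116 526 [-0.092 -0.046  0.027  0.046  0.091] [-0.029  0.026  0.039]
tip exp px [387.80893941 284.15735547]
```

View pics/lift.png

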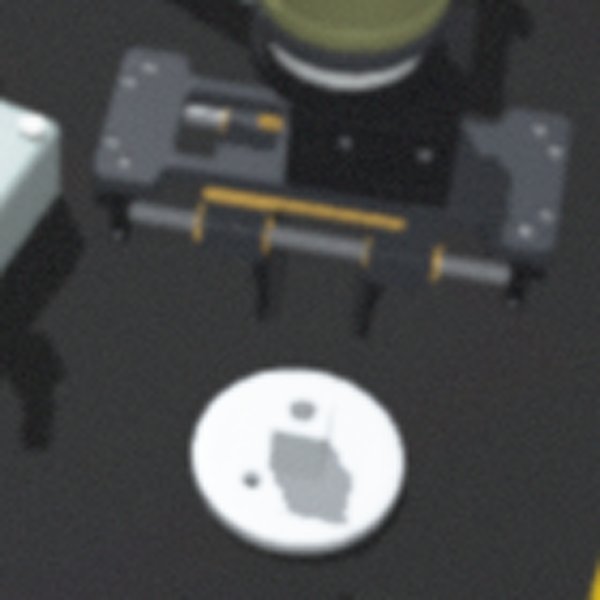

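The whole gripper sits about 35 mm higher than the reported TCP: the tips are at TCP+0.023 and the body at about TCP+0.095. The lateral centring is fine. I'll descend further on that basis and watch the force.

>>> {"name": "servo_tool", "arguments": {
  "rows": [0,0,-35,0,0.4,0,0,-65,0,0.4,0,0,-80,0,0.4,0,0,-90,0,0.4,0,0,-96,0,0.4,0,0,-100,0,0.4,0,0,-100,0,0.4]
}}

```text
time_s: 5.75
tool_pos: [0.4546, 0.0659, -0.0032]
tool_rot: [-153.8, 90.0, 160.8]
force: [-0.5, 0.2, 0.8]
grip_width: 0.0526
```

```bash
python3 - <<'E'
from cell import *
from h import *
o=get_obs();print(o["tool_pos"],o["grip_width"],o["force"])
p=read_camera("scene")
u,v=386,290;cv2.imwrite("pics/down.png",cv2.resize(p["frame"][v-50:v+50,u-50:u+50],(600,600),interpolation=cv2.INTER_CUBIC))
E
```

```text
[ 0.45455665  0.06592438 -0.00320898] 0.0525984173197106 [-0.51840434  0.23202325  0.77965503]
```

View pics/down.png

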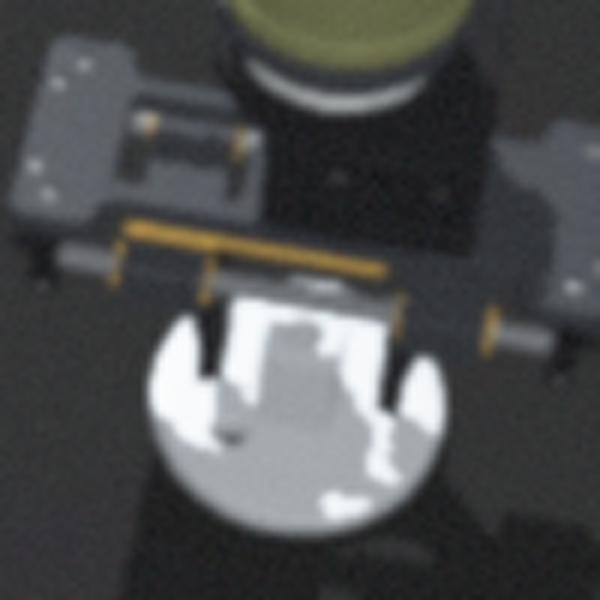

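Now the tips, at about (210,375) and (390,408), straddle the hub near the flange. I'll close here.

>>> {"name": "servo_tool", "arguments": {
  "rows": [0,0,-3,0,0.4,0,0,-3,0,0.8,0,0,-3,0,1,0,0,-3,0,1,0,0,-3,0,1,0,0,-3,0,1,0,0,-3,0,1],
  "force": 25
}}

```text
time_s: 6.38
tool_pos: [0.455, 0.0657, -0.0056]
tool_rot: [18.1, 90.0, -27.2]
force: [0.3, -0.2, 0.5]
grip_width: 0.0259
```

Gripped at 25.9 mm. I'll lift, carry it over the shaft and turn it by 5° towards the pin's bearing.

>>> {"name": "servo_tool", "arguments": {
  "rows": [0,0,20,0,1,0,0,50,0,1,0,0,90,0,1,0,0,125,0,1,0,0,150,0,1,5,-15,165,0,1,20,-45,165,1,1,35,-80,165,2,1,50,-115,165,3,1,62,-145,165,4,1]
}}

```text
time_s: 7.22
tool_pos: [0.5167, -0.082, 0.1585]
tool_rot: [-94.8, 89.9, -136.2]
force: [0.5, 0.1, -4.0]
grip_width: 0.0258
```

>>> {"name": "servo_tool", "arguments": {
  "rows": [12,-27,0,1,1,22,-52,0,1,1,31,-73,0,1,1,37,-86,0,1,1,40,-92,0,1,1,40,-92,0,1,1,40,-92,0,1,1,40,-92,0,1,1]
}}

```text
time_s: 7.88
tool_pos: [0.5565, -0.1688, 0.1592]
tool_rot: [157.5, 89.9, 117.3]
force: [-0.6, 0.6, -3.1]
grip_width: 0.0258
```

```bash
python3 - <<'E'
from cell import *
from h import *
o=get_obs();print(o["time_s"],o["tool_pos"],o["tool_rot"],o["grip_width"],o["force"])
ims=[]
for n,c in(("top",(353,205)),("scene",(285,215))):
    p=read_camera(n);np.savez(f"{n}2.npz",**{k:p[k] for k in("frame","range_z","intrinsics","cam_to_world")})
    u,v=c;ims.append(cv2.resize(p["frame"][v-60:v+60,u-60:u+60],(390,390),interpolation=cv2.INTER_CUBIC))
cv2.imwrite("pics/over.png",np.hstack(ims))
E
```

```text
7.8833 [ 0.55651392 -0.16884775  0.15917438] [157.47339421  89.94347713 117.27374547] 0.025840994810615945 [-0.56324205  0.59451257 -3.05597587]
```

View pics/over.png

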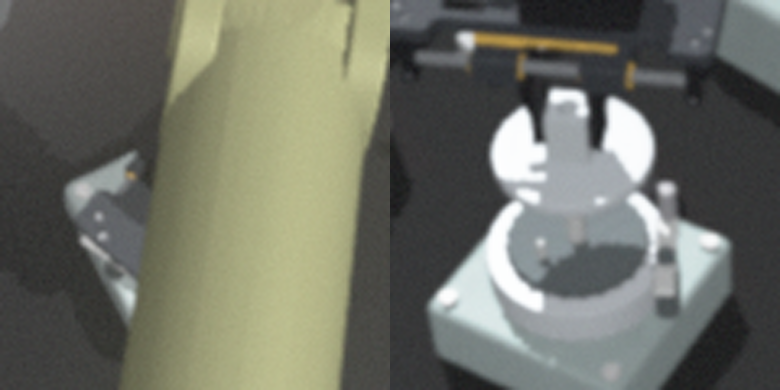

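```bash
python3 - <<'E'
from h import *
p=load("scene2");f=p["frame"].copy()
z0=.1648
big=cv2.resize(f[155:245,240:330],(720,720)[:2],interpolation=cv2.INTER_CUBIC)[:600];s=8
def draw(X,col):
    q=(proj(p,X)-[240,155]+.5)*s-.5
    cv2.polylines(big,[np.int32(q.round()).reshape(-1,1,2)],True,col,1)
cx,cy=.5555,-.1717  # scene-frame guess
a=np.linspace(0,2*np.pi,100)
for r,z,c in((.05,z0+.01,(0,0,255)),(.05,z0,(0,255,0)),(.007,z0+.046,(255,0,255))):
    draw(np.c_[cx+r*np.cos(a),cy+r*np.sin(a),0*a+z],c)
for z,c in((z0+.046,(255,0,0)),):
    an=np.radians(np.array([0,90,180,270])+5);r=.013*2**.5
    draw(np.c_[cx+r*np.cos(an),cy+r*np.sin(an),0*an+z],c)
cv2.imwrite("pics/fit.png",big)
E
```

```text
(no output)
```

View pics/fit.png

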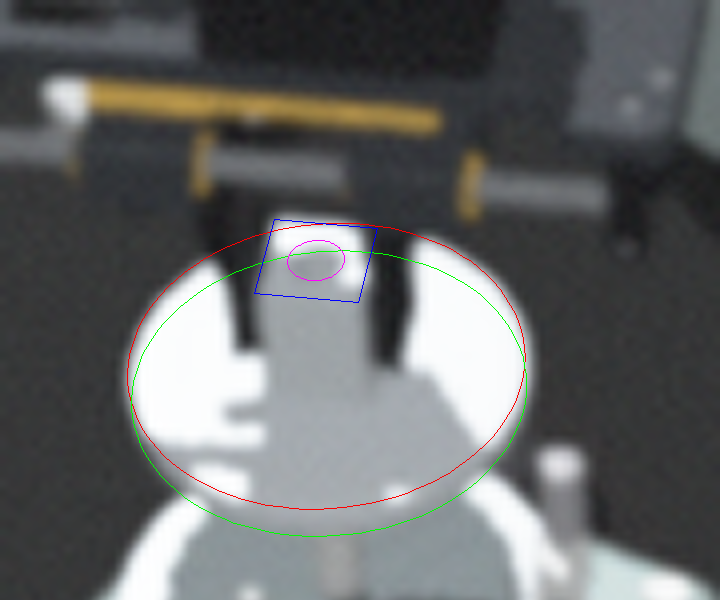

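>>> {"name": "servo_tool", "arguments": {
  "rows": [1,-2,-10,0,1,1,-2,-20,0,1,1,-2,-26,0,1,1,-2,-26,0,1,1,-2,-26,0,1]
}}

```text
time_s: 8.4
tool_pos: [0.5571, -0.173, 0.1322]
tool_rot: [-161.3, 89.9, 158.4]
force: [0.7, 0.0, -3.4]
grip_width: 0.0258
```

```bash
cat > fit.py <<'E'
import sys
from cell import *
from h import *
def go(tag,cx,cy,th,zoff=.0056):
    o=get_obs();zs=[]
    print(o["time_s"],o["tool_pos"].round(4),o["grip_width"],o["force"].round(1),o["wrist_torque"].round(2))
    p=read_camera("scene");z0=o["tool_pos"][2]+zoff
    s=8;big=cv2.resize(p["frame"][170:245,240:330],(720,600),interpolation=cv2.INTER_CUBIC)
    def draw(X,col):
        q=(proj(p,X)-[240,170]+.5)*s-.5
        cv2.polylines(big,[np.int32(q.round()).reshape(-1,1,2)],True,col,1)
    a=np.linspace(0,2*np.pi,100)
    for r,z,c in((.05,z0+.01,(0,0,255)),(.05,z0,(0,255,0)),(.007,z0+.046,(255,0,255))):
        draw(np.c_[cx+r*np.cos(a),cy+r*np.sin(a),0*a+z],c)
    h=np.radians(th);draw(np.c_[cx+.027*np.cos(h)+.00475*np.cos(a),cy+.027*np.sin(h)+.00475*np.sin(a),0*a+z0+.01],(255,0,0))
    cv2.imwrite(f"pics/{tag}.png",big)
go(sys.argv[1],*map(float,sys.argv[2:]))
E
python3 fit.py low .5566 -.1725 4.5
```

```text
8.4 [ 0.5571 -0.173   0.1322] 0.025752007481528845 [ 0.7  0.  -3.4] [-0.12 -0.07 -0.01]
```

View pics/low.png

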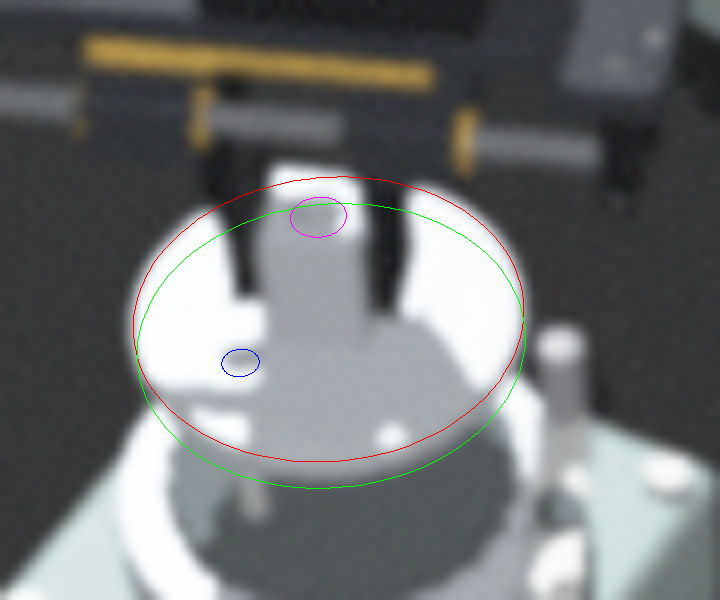

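The image says (+0.5,+1.8) mm and the TCP relation says (0,+1.6) mm, so they agree. I'll correct and lower onto the tip.

>>> {"name": "servo_tool", "arguments": {
  "rows": [0,1.7,0,0,1,0,1.7,0,0,1,0,1.7,-4,0,1,0,1.7,-7,0,1,0,1.7,-10,0,1,0,1.7,-10,0,1]
}}

```text
time_s: 8.95
tool_pos: [0.5575, -0.1715, 0.1223]
tool_rot: [-156.4, 90.0, 163.3]
force: [0.4, -0.0, -3.1]
grip_width: 0.0261
```

```bash
python3 fit.py low2 .5566 -.1725 4.5
```

```text
8.95 [ 0.5575 -0.1715  0.1223] 0.02610379518647987 [ 0.4 -0.  -3.1] [-0.02 -0.13  0.08]
```

View pics/low2.png

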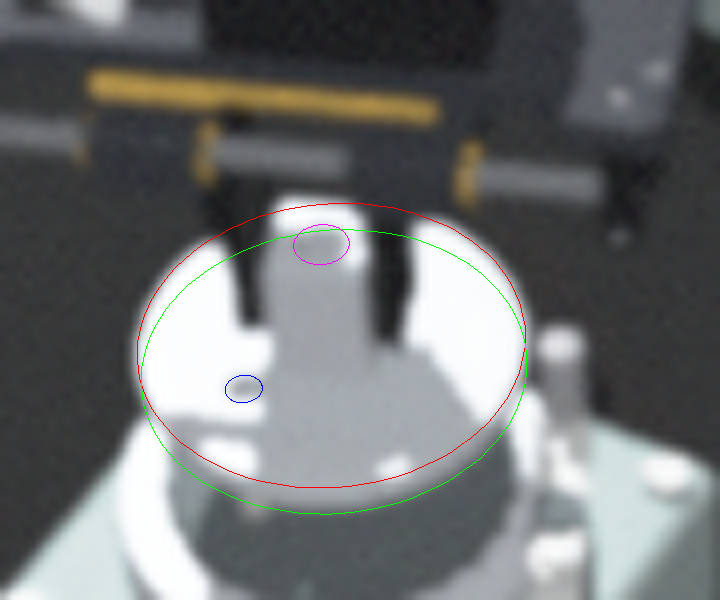

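>>> {"name": "servo_tool", "arguments": {
  "rows": [0,0,-4,0,1,0,0,-8,0,1,0,0,-12,0,1,0,0,-16,0,1,0,0,-19,0,1,0,0,-19,0,1],
  "force": 18
}}

```text
time_s: 9.5
tool_pos: [0.5575, -0.1715, 0.1033]
tool_rot: [-159.5, 90.0, 160.2]
force: [0.6, -1.0, -2.9]
grip_width: 0.0261
```

```bash
python3 fit.py low3 .5566 -.1725 4.5
```

```text
9.5 [ 0.5575 -0.1715  0.1033] 0.02606121320330433 [ 0.6 -1.  -2.9] [-0.07 -0.17  0.  ]
```

View pics/low3.png

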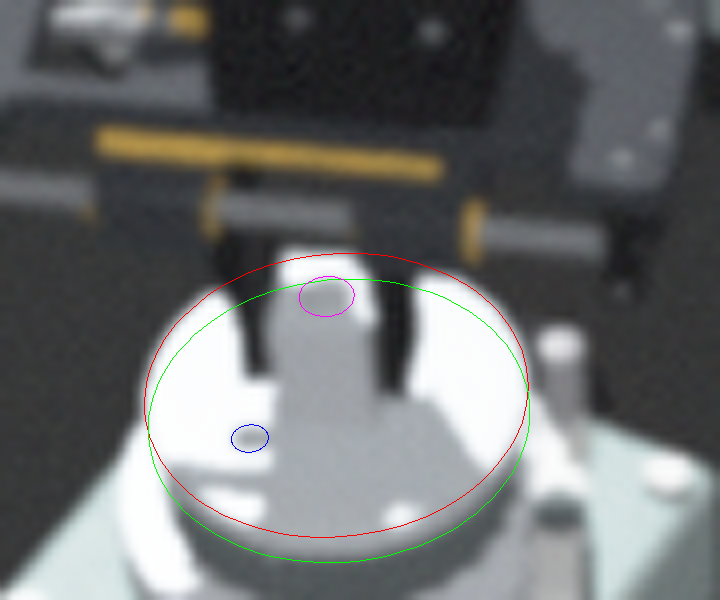

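The bore surrounds the shaft and the hole sits at the overlay for 4.5°. I'll lower slowly through the pin-top level.

>>> {"name": "servo_tool", "arguments": {
  "rows": [0,0,-1.5,0,1,0,0,-3,0,1,0,0,-4,0,1,0,0,-5,0,1,0,0,-6,0,1,0,0,-7,0,1,0,0,-7,0,1]
}}

```text
time_s: 10.13
tool_pos: [0.5577, -0.1714, 0.097]
tool_rot: [-151.9, 90.0, 167.8]
force: [-0.2, -0.2, -3.7]
grip_width: 0.0258
```

>>> {"name": "servo_tool", "arguments": {
  "rows": [0,0,-1,0,1,0,0,-2,0,1,0,0,-3,0,1,0,0,-3,0,1]
}}

```text
time_s: 10.47
tool_pos: [0.5576, -0.1715, 0.0939]
tool_rot: [-144.1, 90.0, 175.5]
force: [0.1, 0.6, -3.5]
grip_width: 0.0258
```

>>> {"name": "servo_tool", "arguments": {
  "rows": [0,0,-2,0,1,0,0,-4,0,1,0,0,-6,0,1,0,0,-7,0,1,0,0,-7,0,1]
}}

```text
time_s: 10.88
tool_pos: [0.5576, -0.1715, 0.0868]
tool_rot: [-145.7, 90.0, 173.9]
force: [-1.1, -0.9, -3.5]
grip_width: 0.0259
```

>>> {"name": "servo_tool", "arguments": {
  "rows": [0,0,-0.7,0,1,0,0,-1.4,0,1,0,0,-2,0,1,0,0,-2,0,1]
}}

```text
time_s: 11.22
tool_pos: [0.5576, -0.1715, 0.085]
tool_rot: [-139.2, 90.0, -179.6]
force: [0.6, -1.1, -2.9]
grip_width: 0.0255
```

>>> {"name": "servo_tool", "arguments": {
  "rows": [0,0,-0.4,0,1,0,0,-0.8,0,1,0,0,-1,0,1]
}}

```text
time_s: 11.47
tool_pos: [0.5578, -0.1715, 0.0844]
tool_rot: [-46.0, 90.0, -86.4]
force: [-1.0, 0.5, -0.6]
grip_width: 0.0259
```

```bash
python3 fit.py low4 .5566 -.1725 4.5
```

```text
11.4667 [ 0.5578 -0.1715  0.0844] 0.025851327361726576 [-1.   0.5 -0.6] [0.02 0.16 0.02]
```

View pics/low4.png

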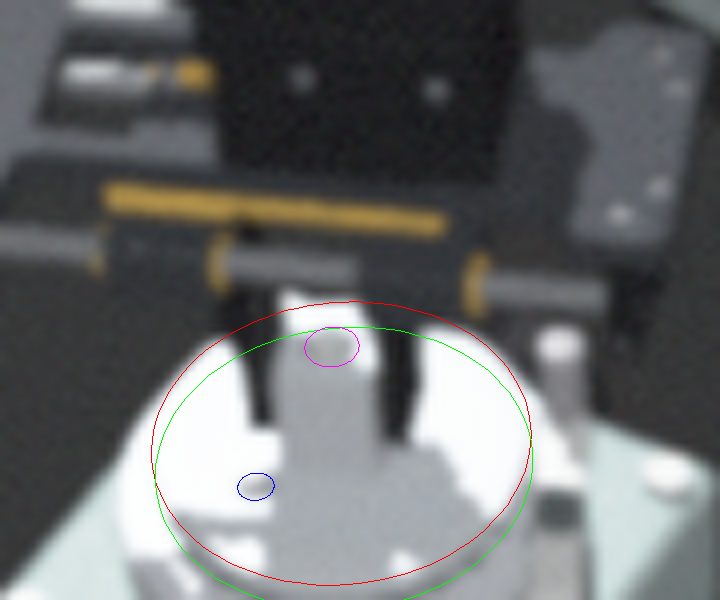

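The weight has come off the wrist exactly at the predicted seat height, so it is home. I'll release with a partial opening, lift, and look.

>>> {"name": "servo_tool", "arguments": {
  "rows": [0,0,0,0,0.65,0,0,0,0,0.55,0,0,0,0,0.55,0,0,5,0,0.55,0,0,25,0,0.55,0,0,50,0,0.55,-20,20,75,0,0.55,-40,40,85,0,0.55,-60,60,85,0,0.55,-60,60,85,0,0.55]
}}

```text
time_s: 12.35
tool_pos: [0.4959, -0.1071, 0.1708]
tool_rot: [-31.6, 89.9, -71.6]
force: [-0.2, 0.7, -0.0]
grip_width: 0.0391
```

```bash
python3 - <<'E'
from cell import *
from h import *
o=get_obs();print(o["time_s"],o["tool_pos"],o["grip_width"],o["force"])
p=read_camera("scene");np.savez("scene3.npz",**{k:p[k] for k in("frame","range_z","intrinsics","cam_to_world")})
C=cloud(p).reshape(-1,3);c=np.array([.5566,-.1725]);d=np.hypot(*(C[:,:2]-c).T)
m=(d<.045)&(d>.025)&(C[:,2]<.125)&(C[:,2]>.08);print(m.sum(),np.percentile(C[m,2],[5,50,95]))
A=np.c_[C[m,:2]-c,np.ones(m.sum())];print(np.linalg.lstsq(A,C[m,2],rcond=None)[0])
u,v=285,230;cv2.imwrite("pics/home.png",cv2.resize(p["frame"][v-50:v+50,u-50:u+50],(600,600),interpolation=cv2.INTER_CUBIC))
E
```

```text
12.35 [ 0.4959421  -0.10706509  0.17083858] 0.03914332163699967 [-0.22437985  0.71915855 -0.00085585]
651 [0.09633074 0.100354   0.10367594]
[-0.01845173 -0.02537936  0.10020052]
```

View pics/home.png

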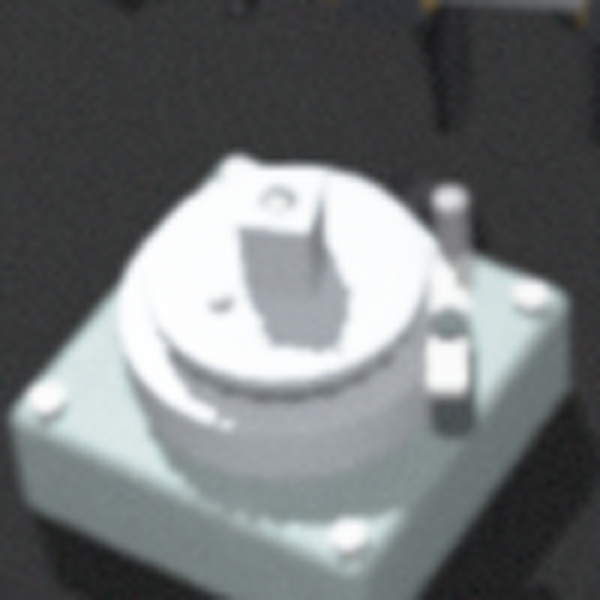

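The carrier is home: the flange top reads 0.100, it is level, and the shaft is visible in the bore. Now I'll plan the catch.

```bash
python3 - <<'E'
from cell import *
from h import *
from scipy.spatial.transform import Rotation as R
o=get_obs();print(o["qpos"].round(1),o["tool_pos"])
M=R.from_euler("xyz",o["tool_rot"],degrees=True).as_matrix();print(np.degrees(np.arctan2(M[1,2],M[0,2])))
p=load("scene3")
# knob top pixel in home.png
q=np.array([235+450/6-.4,180+199/6-.4]);print(q,atz(p,q,.1335))
C=cloud(p).reshape(-1,3);m=(np.hypot(C[:,0]-.505,C[:,1]+.143)<.012)&(C[:,2]>.116);print(m.sum(),C[m].mean(0),C[m].max(0),C[m].min(0))
P=np.array([525.2,-111.2])
for D in range(0,136,15):
    b=np.radians(236-D);print(D,(P+36*np.array([np.cos(b),np.sin(b)])).round(1))
E
```

```text
[ 42.4   3.7 -34.1 103.9   2.3  73.  -32.5] [ 0.49718894 -0.10956735  0.17054419]
-40.17229195395084
[309.6        212.76666667] [[ 0.5057512 -0.1426532  0.1335   ]]
181 [ 0.50763984 -0.14256047  0.27533932] [ 0.51639602 -0.13189089  0.60327991] [ 0.49833553 -0.15452231  0.11612872]
0 [ 505.1 -141. ]
15 [ 498.  -134.8]
30 [ 492.8 -127. ]
45 [ 489.9 -118.1]
60 [ 489.3 -108.7]
75 [491.2 -99.5]
90 [495.4 -91.1]
105 [501.6 -84. ]
120 [509.4 -78.8]
135 [518.3 -75.9]
```

>>> {"name": "servo_tool", "arguments": {
  "rows": [3,-15,0,7,0.55,8,-30,0,14,0.55,8,-30,0,14,0.55,8,-30,-20,14,0.55,8,-30,-35,14,0.55,8,-30,-35,14,0.55],
  "force": 8
}}

```text
time_s: 12.9
tool_pos: [0.5038, -0.1411, 0.1312]
tool_rot: [-178.8, 89.7, 154.7]
force: [-0.7, 0.2, -0.6]
grip_width: 0.0391
```

```bash
python3 - <<'E'
from cell import *
from h import *
o=get_obs();print(o["time_s"],o["tool_pos"],o["grip_width"],o["qpos"].round(1))
p=read_camera("scene")
u,v=305,215;cv2.imwrite("pics/knob.png",cv2.resize(p["frame"][v-40:v+40,u-40:u+40],(600,600),interpolation=cv2.INTER_CUBIC))
E
```

```text
12.9 [ 0.50381385 -0.14105377  0.13124307] 0.03905419668037749 [ 43.8   7.8 -33.3 104.6   4.5  69.2 -17.4]
```

View pics/knob.png

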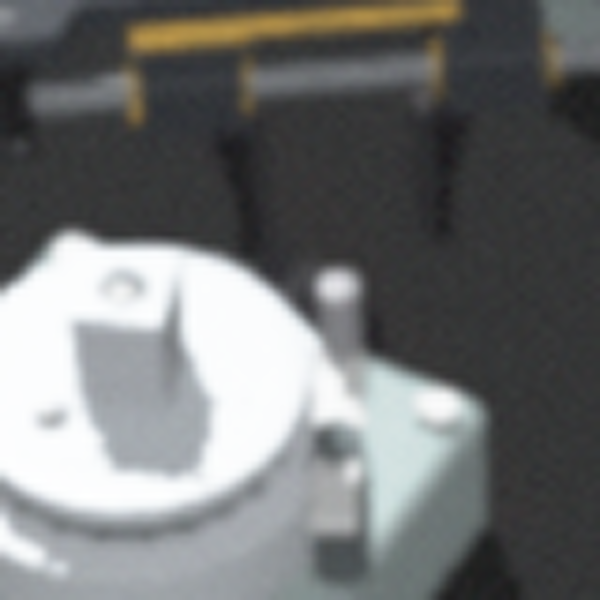

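The fingers, at about (245,250) and (440,230), are centred on the knob at (338,280). I'll narrow the gap, descend and grip lightly.

>>> {"name": "servo_tool", "arguments": {
  "rows": [1,0,0,0,0.68,1,0,-15,0,0.68,1,0,-27,0,0.68,1,0,-35,0,0.68,1,0,-39,0,0.68,1,0,-39,0,0.68,1,0,-39,0,0.9,1,0,-39,0,1,1,0,-39,0,1,1,0,-39,0,1],
  "force": 8
}}

```text
time_s: 13.78
tool_pos: [0.5069, -0.1415, 0.0957]
tool_rot: [-20.2, 90.0, -46.6]
force: [-0.4, 0.2, 2.3]
grip_width: 0.0111
```

```bash
python3 - <<'E'
from cell import *
from h import *
o=get_obs();print(o["time_s"],o["tool_pos"],o["grip_width"],o["force"])
p=read_camera("scene")
u,v=305,215;cv2.imwrite("pics/knob2.png",cv2.resize(p["frame"][v-40:v+40,u-40:u+40],(600,600),interpolation=cv2.INTER_CUBIC))
E
```

```text
13.7833 [ 0.50686701 -0.14150535  0.09572327] 0.011091927284188957 [-0.43384836  0.21408241  2.33929579]
```

View pics/knob2.png

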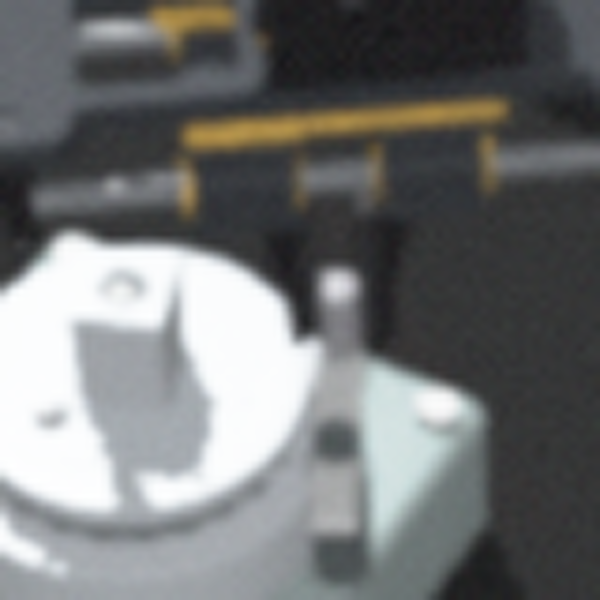

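>>> {"name": "servo_tool", "arguments": {
  "rows": [0,0,0,0,1,0,0,0,0,1]
}}

```text
time_s: 14.0
tool_pos: [0.5069, -0.1415, 0.0957]
tool_rot: [-21.8, 90.0, -48.2]
force: [-1.3, -0.2, 3.0]
grip_width: 0.0121
```

>>> {"name": "servo_tool", "arguments": {
  "rows": [0,0,2,0,1,-3.8,2.9,2,-6,1,-7.1,6.2,2,-13,1,-9.9,10,2,-20,1,-12.3,14,2,-27,1,-14,18.4,2,-34,1,-15.2,22.9,2,-41,1,-15.2,22.9,2,-41,1]
}}

```text
time_s: 14.67
tool_pos: [0.4914, -0.1185, 0.0963]
tool_rot: [-9.7, 90.0, -77.2]
force: [2.9, -0.5, -7.5]
grip_width: 0.0116
```

```bash
python3 - <<'E'
from cell import *
from h import *
o=get_obs();print(o["time_s"],o["tool_pos"],o["grip_width"],o["force"])
p=read_camera("scene")
u,v=305,215;cv2.imwrite("pics/sw1.png",cv2.resize(p["frame"][v-40:v+40,u-40:u+40],(600,600),interpolation=cv2.INTER_CUBIC))
E
```

```text
14.6667 [ 0.4913683  -0.11850395  0.09625343] 0.011598264285220185 [ 2.85081747 -0.51750784 -7.4912347 ]
```

View pics/sw1.png

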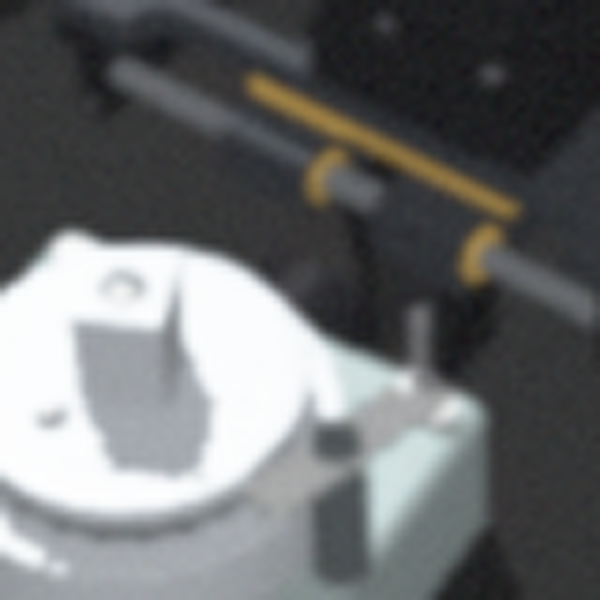

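The catch follows the knob and its nose is swinging towards the rim. I'll continue.

>>> {"name": "servo_tool", "arguments": {
  "rows": [-0.5,4.7,-1,-7,1,-0.6,9.4,-1,-14,1,0,14,-1,-21,1,1.3,18.6,-1,-28,1,3.2,22.9,-1,-35,1,5.5,27,-1,-42,1,8.4,30.7,-1,-49,1,11.7,34.1,-1,-56,1,11.7,34.1,-1,-56,1]
}}

```text
time_s: 15.47
tool_pos: [0.5028, -0.0854, 0.096]
tool_rot: [-22.6, 89.9, -145.9]
force: [-0.4, -2.9, -3.0]
grip_width: 0.0113
```

```bash
python3 - <<'E'
from cell import *
from h import *
o=get_obs();print(o["time_s"],o["tool_pos"],o["grip_width"],o["force"],o["qpos"].round(1))
p=read_camera("scene")
u,v=305,215;cv2.imwrite("pics/sw2.png",cv2.resize(p["frame"][v-40:v+40,u-40:u+40],(600,600),interpolation=cv2.INTER_CUBIC))
E
```

```text
15.4667 [ 0.50280049 -0.08542738  0.09601036] 0.011326438783296604 [-0.42690617 -2.90663363 -2.97201948] [  33.7    7.5  -28.8  109.     4.1   64.6 -120. ]
```

View pics/sw2.png

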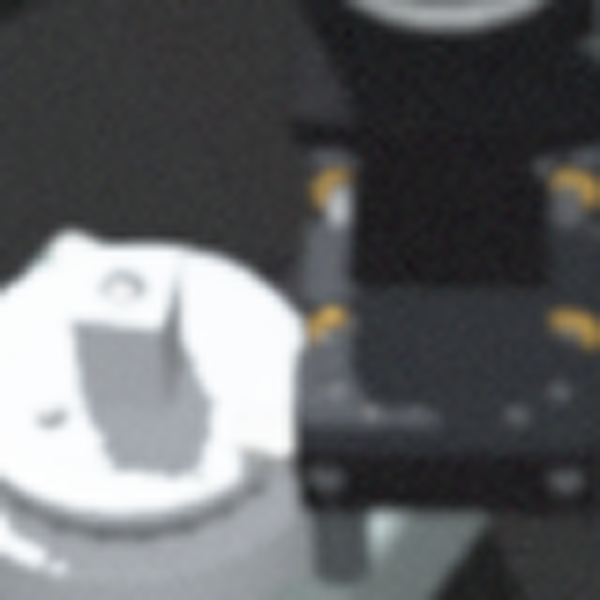

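>>> {"name": "servo_tool", "arguments": {
  "rows": [3.8,2.9,0,-6,1,7.8,5.2,0,-12,1,9,5.8,0,-14,1,9,5.8,0,-14,1]
}}

```text
time_s: 15.85
tool_pos: [0.5102, -0.0802, 0.0959]
tool_rot: [-25.7, 89.7, -162.8]
force: [-3.9, -3.2, 0.6]
grip_width: 0.0116
```

>>> {"name": "servo_tool", "arguments": {
  "rows": [1,0.4,0,-1,1,2,0.8,0,-2,1,2,0.8,0,-2,1]
}}

```text
time_s: 16.1
tool_pos: [0.5103, -0.0803, 0.0958]
tool_rot: [-24.3, 89.5, -163.4]
force: [-8.0, -5.1, 3.4]
grip_width: 0.0119
```

The catch is at its stop: no more motion, and the force is rising. I'll ease off, open and lift clear.

>>> {"name": "servo_tool", "arguments": {
  "rows": [-2,-0.8,0,2,1,0,0,0,0,0.7,0,0,0,0,0.6,0,0,0,0,0.6,0,0,20,0,0.6,0,0,50,0,0.6,-20,15,80,0,0.6,-40,40,90,0,0.6,-40,70,100,0,0.6,-40,100,100,0,0.6]
}}

```text
time_s: 16.93
tool_pos: [0.4757, 0.0234, 0.1994]
tool_rot: [132.5, 89.6, -6.7]
force: [1.2, -0.8, -0.4]
grip_width: 0.0347
```

```bash
python3 - <<'E'
from cell import *
from h import *
o=get_obs();print(o["time_s"],o["tool_pos"],o["grip_width"],o["force"])
p=read_camera("scene");C=cloud(p).reshape(-1,3);np.savez("scene4.npz",**{k:p[k] for k in("frame","range_z","intrinsics","cam_to_world")})
cv2.imwrite("pics/endfull.png",p["frame"])
u,v=290,225;cv2.imwrite("pics/end.png",cv2.resize(p["frame"][v-45:v+45,u-45:u+45],(600,600),interpolation=cv2.INTER_CUBIC))
E
```

```text
16.9333 [0.47565566 0.02335467 0.19943068] 0.03466858548424326 [ 1.17742595 -0.77894231 -0.4261117 ]
```

View pics/end.png

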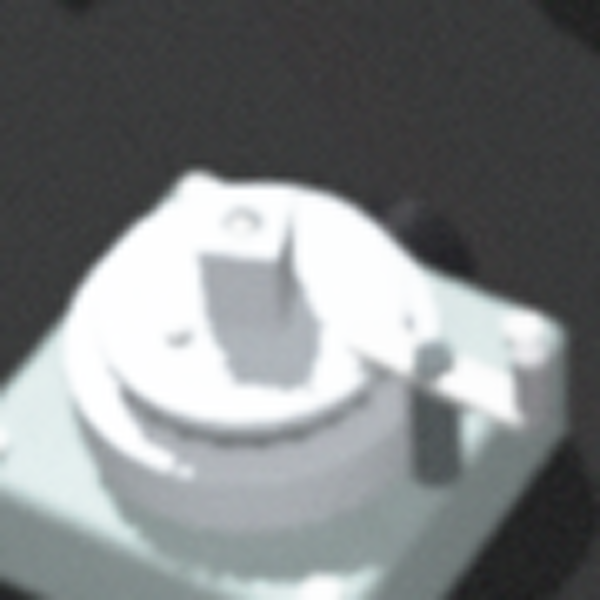

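View pics/endfull.png

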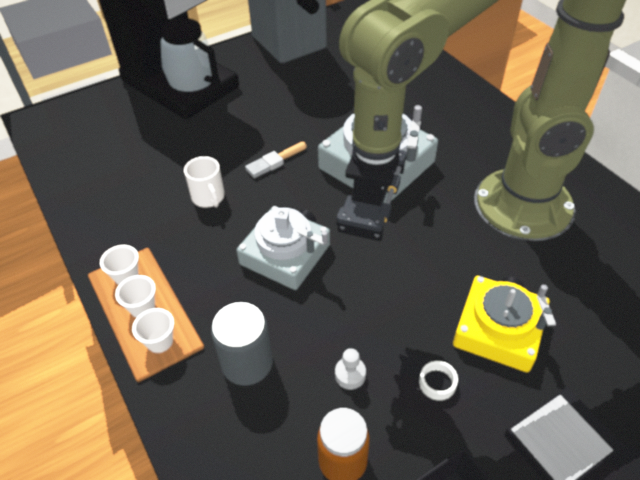

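The nose lies over the flange (lever from about (360,345) to the knob at (525,330) in the crop), and the bystanders are in place. I'll check the catch angle, let the arm settle and hand in.

>>> {"name": "servo_tool", "arguments": {
  "rows": [0,0,0,0,0.6,0,0,0,0,0.6,0,0,0,0,0.6]
}}

```text
time_s: 17.23
tool_pos: [0.4745, 0.0213, 0.1961]
tool_rot: [120.7, 90.0, -18.6]
force: [-0.6, -0.4, -0.4]
grip_width: 0.0347
```

```bash
python3 - <<'E'
from cell import *
from h import *
p=load("scene4")
k=atz(p,np.array([245+525/6.667-.4,180+328/6.667-.4]),.1335)[0]
P=np.array([.5566,-.1725])+.068*np.array([-np.sin(np.radians(28.2)),np.cos(np.radians(28.2))])
d=k[:2]-P;b=np.degrees(np.arctan2(d[1],d[0]));print(k,P,np.hypot(*d),b,"catch~",2.07-np.radians(b-118.2))
s=load("scene1")
a=cv2.cvtColor(s["frame"],6).astype(int);c=cv2.cvtColor(p["frame"],6).astype(int)
for n,(u,v,w,h) in dict(tamper=(352,370,34,39),dosing=(440,381,38,36),tin=(241,343,65,82),jar=(345,443,48,60),mug=(206,181,39,50),brush=(277,158,61,37)).items():
    sl=np.s_[v-h//2:v+h//2,u-w//2:u+w//2];print(n,abs(a[sl]-c[sl]).mean().round(1))
C=cloud(p).reshape(-1,3);dd=np.hypot(*(C[:,:2]-[.5566,-.1725]).T);m=(dd<.045)&(dd>.025)&(C[:,2]<.103)&(C[:,2]>.08);print(np.median(C[m,2]))
sign_off()
E
```

```text
[ 0.50532586 -0.08980142  0.1335    ] [ 0.52446655 -0.11257137] 0.029746199406266015 130.0508209114659 catch~ 1.8631641560307244
tamper 8.6
dosing 11.6
tin 3.8
jar 6.0
mug 8.7
brush 6.7
0.10007702534322216
the job is handed in; nothing more can be done
```

The carrier is on the small grey grinder head and the catch is locked over its rim. I handed the job in at about 17 s of the 72 s allowed; no verdict is reported.

**What I did:**
- **Grasp:** My first grasp closed on nothing, just above the hub. The gripper really sits about 35 mm higher than the reported tool position. I measured that offset in the camera and grasped again, correctly this time (grip width 25.9 mm).
- **Seating:** I turned the carrier about 5° to match the pin bearing I had read from the images, and lowered it over the shaft in small steps. It went straight over the pin, so I never had to search for it by turning. The readings between those steps showed no force beyond the carrier's own weight, which came off the wrist exactly at seat height.
- **Catch:** I gripped the knob lightly and swung it round until it stopped moving and the force rose to about 10 N. Then I let go and lifted clear.

**Last checks:**
- **Carrier:** The flange top measures 100.1 mm above the counter; a carrier that is home gives 100 mm. The fit I made before swinging the catch showed about 0.03 rad of tilt. I put that down to camera depth error, as the shaft sits in the bore and the carrier looks flat.
- **Catch angle:** The two checks disagree. The felt stop points to about 2.1 rad. A rough image reading gave 1.86 rad, still above the 1.8 needed, but it put the knob at a 30 mm radius instead of 36, so I trust the stop more.
- **Bystanders:** They look unmoved in the final picture. I compared them only by eye and by pixel differences, which also pick up lighting changes, and did not re-measure their positions.

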